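# Lock two door-hardware samples in the display tray

## Robot

A 7-joint arm with a two-finger parallel gripper is mounted at the origin on the work surface. World frame = base frame: x ahead of the robot, y to its left, z up, the work surface at z = 0. Lengths are in mm, angles in rad, forces in N, time in s.
With the tool pointing down it reaches from about 400 to 900 mm from the base axis. Payload 5.6 kg.
Tool frame: the origin (TCP) lies midway between the tips of the shut fingers; the grasp point (between the pads) lies 19 mm behind it; z points along the fingers, y is the line along which they close (so a half turn about z gives the same grasp; the last joint's range is limited). The gripper opens to 92 mm and grips with 3 to 60 N. Pads are 20 mm wide; open, the fingers measure 128 mm over their backs; the gripper's body (75 mm by 189 mm) begins 69 mm behind the grasp point.
Start: joints at [1.173, 0.468, -0.012, 1.603, 0.006, 1.071, -0.056], TCP at [225.771, -609.538, 214.592] pointing down, gripper open.
Joint ranges: [-2.53, 2.53], [-0.31, 2.02], [-1.57, 1.55], [0.28, 2.44], [-1.29, 4.43], [0.15, 1.84], [-2.92, 2.92]. Speed limits (rad/s): [2.57, 2.57, 3.14, 3.14, 3.14, 3.14, 3.14].

## Interface

Orientations are given as a rotation vector (axis times angle).
In Python, from cell import robot, grip, kin, viewer gives the robot as it stands. Calls block until the motion is done:
- robot.movep(position, orientation): joint-space move of the TCP to a pose.
- robot.servo_line(position, feed=150, rotation=None): straight line of the TCP; rotation=None keeps the orientation; feed is the mean speed in mm/s.
- robot.goto_joints(angles): joint-space move.
- grip(opening, newtons=None): opening from 0.0 (shut) to 1.0 (fully open); newtons is the grip in N (None keeps the last); returns when the fingers have stopped.
- robot.hold(seconds).
- kin.ik(position, orientation): joint angles nearest the present ones, or None.
- robot.observe(): the state.
- viewer.read_camera(name): name is "side" or "top" or "wrist"; returns the picture (384x512x3 uint8, red, green, blue); there is no depth.
- viewer.camera_info(name): a dict with "camera_matrix" (3x3 intrinsics, pixels), "R" (3x3) and "t" (3): a world point X has camera coordinates R X + t. Camera axes: x right, y down, z forward; pixel columns grow to the right and rows downward; lengths in mm; the calibration is good to about 2 mm. A picture is of the moment at which its call begins: read the wrist's pose just before it. camera_info takes no time and is no camera call; for the wrist camera it gives the pose at the moment of the call.
A pose or a line that the arm cannot do raises robot.IKError and nothing moves.
- robot.job_done(): hands the job in; it is judged then, once.
Trained networks look in the newest picture that a camera, given by its name, has taken for a name from the list of things; names that differ only in an ending like _2 or _b are one class to them, and where a whole thing is asked for, a point or a joint stands for the part that bears it (a point fixed in the world has none). Each returns a list of dicts, best first, with "confidence" (0 to 1); they miss things now and then, are a little off and sometimes report something else, mostly with a low value. They report only what shows in the picture. A call takes as long as a camera call. They do not tell look-alikes from the thing itself.
- viewer.silhouettes(name, camera): "mask" (384x512 bool, what is visible of it).
- viewer.pinpoint(name, camera): "at" ([x, y, z] in mm, in the coordinates of the camera as it stood for that picture, good to about 4 mm: a listed point, or the origin of a listed thing).
The state is a dict: "t": time; "joints": joint angles; "joint_velocities": joint speeds; "joint_torque": joint torques, N m; "tcp_pos": TCP position; "tcp_rot": TCP orientation; "contact_force": force on the tool from outside, world axes, zero at the start; "wrist_torque": the same for the moment, N m; "grip_width": opening from 0.0 (shut) to 1.0 (fully open); "grip_force": force on a finger pad.
Only numpy, scipy, OpenCV 4.12 (cv2) and the standard library are available. Lean on these libraries where they do the work, as an engineer would, in place of code of your own. Each camera call takes 0.05 s, during which the arm holds its last target. There are 200 camera calls.

## Task

Pack the sample tray on the shop counter: swing the tray's keeper bar out to the side to about a right angle from its shut position, and with the bar out set the bow handle and the door knob plate upright on the floors of the bays that they fit, without dropping them in. Then swing the keeper bar back over both of them until it snaps fully home in its detent, and let go. Leave the jar, the carton and the screwdriver where they are.

Things in the scene. Friction and masses are not known exactly. Their poses are not given: they have to be found in the camera images.
- tray: White wooden sample tray fixed to the counter, 330 (x) by 170 mm (y), top face 18 mm above the counter, with two rectangular bays sunk 10 mm deep. Origin on the counter; the board spans x -195 to +135, y -85 to +85 mm. Its hinge end is +x (hinge post at x +110), its detent end -x, where a steel stop post stands at x -140 to -124, y -19 to -7 mm, 68 mm above the counter.
- pull_bay (a point): Centre of the floor of the bay for the bow handle: 150 mm long along the tray's y, 40 mm wide along its x, 10 mm deep. It lies at tray x +45 mm, the side nearer the hinge. Axes as the tray's.
- plate_bay (a point): Centre of the floor of the bay for the door knob plate: 132 mm long along the tray's y, 60 mm wide along its x, 10 mm deep. It lies at tray x -45 mm, the side nearer the detent. Axes as the tray's.
- pull_mid (a point): Bow handle, dark steel, loose, about 0.25 kg, 140 mm long (its y), 26 mm wide, 42 mm high, standing on two round feet (26 mm across, at y +-57 mm). The point is its centre, 21 mm above its underside. Its straight grip bar, 12 x 12 mm, 126 mm long along y, has its axis 15 mm above this point. Either way round will do.
- doorknob_mid (a point): Door knob on a flat rectangular back plate, dark steel, loose, about 0.35 kg: plate 120 mm long (its y), 48 mm wide, 6 mm thick, one round knob on its middle, 42 mm high over all. The point is the centre, 21 mm above the plate's underside. The knob is widest, 36 mm across, from 5 to 17 mm above this point. Either way round will do.
- keeper (a joint): Angle of the keeper bar about its upright hinge, rad: 0 shut (along the tray's x, over both bays), growing as the free end swings to the tray's +y, at most 1.9. At angle a it points from the hinge along (-cos a, sin a) in the tray's x, y. Steel, 18 mm wide, 241 mm long, from 60 to 70 mm above the counter, 10 mm above seated samples. It stays where left (friction under 1 N at the knob).
- keeper_knob (a point): Round upright grip on the top of the keeper bar, 24 mm across, from 70 to 108 mm above the counter, 200 mm from the hinge. The point is on its axis, 92 mm above the counter. It turns with the bar: its x axis points along the bar towards the hinge.
- keeper_hinge (a point): Point on the upright hinge axis of the keeper bar, 65 mm above the counter.
- detent (a point): Rounded tip, 12 mm across, of the detent's sprung brass bolt, in a steel housing (46 x 32 mm, its top 76 mm above the counter) at the tray's -x end. In the last 0.075 rad of closing the bar's nose rides over it against about 5 N at the bar's knob; once past 0.036 rad it snaps in, is drawn to 0 and held there.
- jar: Bystander: glass jar with dark lid, 72 mm across, 100 mm high, origin at the centre of its underside. Leave it.
- carton: Bystander: cardboard carton 90 x 130 x 60 mm, origin at the centre of its underside. Leave it.
- driver: Bystander: screwdriver with dark wooden handle, about 200 mm long, lying beyond the tray. Leave it.
Things that resemble listed ones, but are neither listed nor needed, are in the scene too. What is shaped like the part that bears doorknob_mid but turquoise is not meant. What is shaped like the part that bears pull_mid but white is not meant.

How it is judged (in metres and radians):
On the way, in this order (a step that is already met when the one before it is completed fails the run):
1. the keeper bar is swung out to the side (beyond 1.2 rad) (value of joint keeper above 1.2 rad), for 0.1 s.
2. both samples sit on the floors of their bays, let go of, the bar still out (beyond 0.9 rad) (horizontal distance between pull_mid and pull_bay below 0.015 m and z of pull_mid in the frame of pull_bay between 0.016 and 0.026 m and angle between each of pull_mid, doorknob_mid's own z axis and vertical below 0.1 rad and horizontal distance between doorknob_mid and plate_bay below 0.015 m and z of doorknob_mid in the frame of plate_bay between 0.016 and 0.026 m and contact force between the fingers and anything else below 0.1 N and value of joint keeper above 0.9 rad), for 0.2 s.
3. the keeper bar is home in its detent (value of joint keeper below 0.02 rad), for 0.2 s.
At the end, for the whole second after the job is handed in: The keeper bar is at rest within 0.02 rad of fully shut (past its detent), and the bow handle and the door knob plate are upright (within 0.1 rad) on the floors of their own bays: centres within 15 mm of the bay centres horizontally and within 5 mm of the height at which they rest on the floor (horizontal distance between pull_mid and pull_bay below 0.015 m and z of pull_mid in the frame of pull_bay between 0.016 and 0.026 m and angle between each of pull_mid, doorknob_mid's own z axis and vertical below 0.1 rad and horizontal distance between doorknob_mid and plate_bay below 0.015 m and z of doorknob_mid in the frame of plate_bay between 0.016 and 0.026 m and value of joint keeper below 0.02 rad and velocity of joint keeper between -0.02 and 0.02 rad/s); the robot touches nothing.
It fails at once if the jar is pushed more than 30 mm from its place (distance of jar from where it was at the start of the episode above 0.03 m).
It fails at once if the carton is pushed more than 30 mm from its place (distance of carton from where it was at the start of the episode above 0.03 m).
It fails at once if the screwdriver is pushed more than 30 mm from its place (distance of driver from where it was at the start of the episode above 0.03 m).
It fails at once if a sample is let go of more than 30 mm above its place in the tray ((contact force between the fingers and anything else below 0.1 N and horizontal distance between pull_mid and pull_bay below 0.06 m and z of pull_mid in the frame of pull_bay above 0.055 m) or (contact force between the fingers and anything else below 0.1 N and horizontal distance between doorknob_mid and plate_bay below 0.06 m and z of doorknob_mid in the frame of plate_bay above 0.055 m)).
It also fails if it takes over 72 s, if anything falls off the work surface, if the arm or the gripper's body presses on something with over 40 N, if the wrist force passes 120 N, or if a joint passes its speed limit or range.

## Working session

There is one attempt and no reset: what is moved stays moved. The work goes in short steps, each a Python script; the robot and the scene stay as the last script left them, time stands still between calls to the robot, and variables do not carry over. Pictures are saved under pics/ and viewed, at most 10 in all, crops included, and the job is handed in when it is done.

```bash
ls; mkdir -p pics
cat > h.py <<'E'
import numpy as np, cv2
from cell import robot, grip, kin, viewer
from scipy.spatial.transform import Rotation as Ro
def ray(cam,uv,z):
    i=viewer.camera_info(cam); K,R,t=map(np.array,(i["camera_matrix"],i["R"],i["t"]))
    d=R.T@np.linalg.inv(K)@np.array([*uv,1.]); c=-R.T@t
    return c+d*(z-c[2])/d[2]
def proj(cam,X):
    i=viewer.camera_info(cam); K,R,t=map(np.array,(i["camera_matrix"],i["R"],i["t"]))
    p=K@(R@np.array(X,float)+t); return p[:2]/p[2]
def w(cam,at):
    i=viewer.camera_info(cam); return np.array(i["R"]).T@(np.array(at)-np.array(i["t"]))
def down(yaw):  # tool down, closing line (tool y) at angle yaw from world x
    y=np.array([np.cos(yaw),np.sin(yaw),0]); z=np.array([0,0,-1.]); x=np.cross(y,z)
    return Ro.from_matrix(np.c_[x,y,z]).as_rotvec()
E
python3 - <<'E'
from h import *
np.set_printoptions(precision=1,suppress=True)
for c in("top","side"):
    im=viewer.read_camera(c); cv2.imwrite(f"pics/{c}0.png",cv2.resize(im[:,:,::-1],(800,600)))
    for n in("tray","pull_bay","plate_bay","pull_mid","doorknob_mid","keeper_knob","keeper_hinge","detent","jar","carton","driver"):
        for d in viewer.pinpoint(n,c):
            X=w(c,d["at"]); print(c,n,round(d["confidence"],2),X,proj(c,X))
print(robot.observe()["t"])
E
```

```text
pics
top tray 0.84 [536.7 -74.9  -0.4] [259.9 187.4]
top pull_bay 0.95 [586.1 -73.1   3.4] [259.4 168.6]
top plate_bay 0.58 [495.7 -72.4   5.8] [258.9 202.6]
top pull_mid 0.83 [754.9 240.2  20. ] [141.6 103.7]
top pull_mid 0.61 [620.  277.6  23.2] [123.6 152.6]
top doorknob_mid 0.72 [420.  246.6  22.2] [131.  230.5]
top doorknob_mid 0.62 [278.7 214.   21.8] [140.8 288.9]
top keeper_knob 0.82 [462.3  -8.   90. ] [232.  211.5]
top keeper_knob 0.43 [624.3 277.4  20.9] [124.1 151.3]
top keeper_hinge 0.94 [650.6 -79.2  62. ] [262.6 137.9]
top detent 0.71 [403.3 -60.6  62. ] [254.2 237.8]
top jar 0.89 [ 630.5 -392.1   -2. ] [379.4 154. ]
top jar 0.21 [650.2 -80.   59.1] [262.8 138.4]
top carton 0.72 [ 449.7 -441.2   -0.4] [401.9 222.1]
top driver 0.59 [746.4  65.7  -3.8] [208.5 111. ]
top driver 0.45 [421.4 246.5  20.3] [131.3 230. ]
top driver 0.43 [495.6 -73.2   5.4] [259.2 202.7]
side tray 0.59 [540.3 -70.9  -0.4] [254.  213.8]
side pull_bay 0.66 [588.2 -77.6  10. ] [238.7 206.5]
side pull_bay 0.37 [496.3 -71.7   8.7] [269.1 213.6]
side plate_bay 0.84 [496.3 -73.3   9.6] [269.3 213.1]
side plate_bay 0.51 [746.7  64.1   0.4] [164.5 226.8]
side pull_mid 0.98 [753.  244.4  25.6] [122.8 260.1]
side pull_mid 0.63 [620.9 282.   25.2] [164.9 282.8]
side pull_mid 0.57 [413.1 -57.6  65.8] [297.7 203.8]
side pull_mid 0.32 [582.7 -78.3  10. ] [240.6 206.7]
side doorknob_mid 0.84 [419.4 244.   22.7] [257.4 292.6]
side doorknob_mid 0.79 [278.2 215.1  23.9] [325.6 298. ]
side keeper_knob 0.78 [463.7  -7.8  88.4] [273.4 203. ]
side keeper_hinge 0.63 [650.7 -77.9  66. ] [217.2 185.9]
side detent 0.94 [411.1 -61.4  63.5] [298.8 203.9]
side jar 0.65 [ 633.2 -387.4   -1.3] [259.7 160.1]
side carton 0.81 [ 446.6 -439.1   -1.9] [317.  161.2]
side driver 0.73 [748.7  63.1  -1.1] [164.1 227. ]
1.2
```

View pics/top0.png

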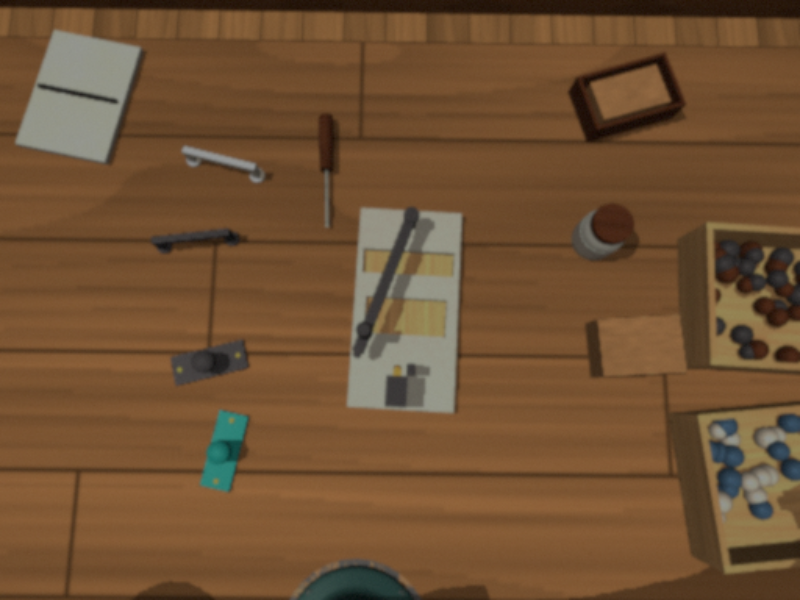

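View pics/side0.png

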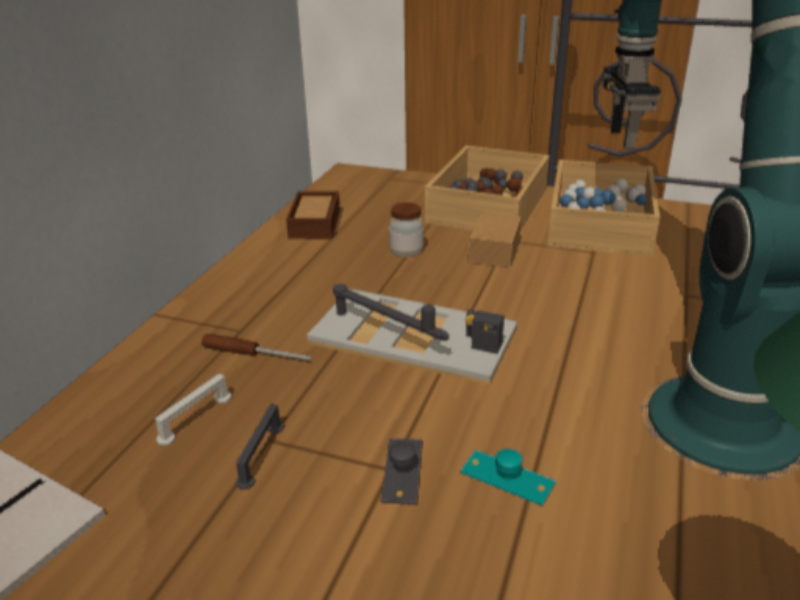

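The top view (800x600) shows these candidates:
- **Handles:** dark bow handle at (195,240), white look-alike at (223,162).
- **Knob plates:** dark plate at (210,362), turquoise look-alike at (224,450).
- **Keeper:** hinge at (411,215), knob at (364,329), ajar at about 0.35 rad. The detent housing is at (397,390).

I choose the dark handle and the dark plate. The side view agrees: dark handle at (260,445), dark plate at (403,470).

```bash
cat > m.py <<'E'
from h import *
def rect(cam,mask,z,frac=False):
    cs,_=cv2.findContours(mask.astype(np.uint8),cv2.RETR_EXTERNAL,cv2.CHAIN_APPROX_NONE)
    c=max(cs,key=cv2.contourArea)[:,0,:]
    P=np.array([ray(cam,p,z)[:2] for p in c],np.float32)
    (x,y),_,_=r=cv2.minAreaRect(P); b=cv2.boxPoints(r)
    e=[b[1]-b[0],b[2]-b[1]]; e.sort(key=np.linalg.norm)
    a=np.arctan2(e[1][1],e[1][0])
    return np.array([x,y]),a%np.pi,[float(np.linalg.norm(v)) for v in e]
E
python3 - <<'E'
from m import *
np.set_printoptions(precision=3,suppress=True)
im=viewer.read_camera("top")
for n,z in(("tray",18),("pull_mid",36),("doorknob_mid",6),("keeper",65)):
    for d in viewer.silhouettes(n,"top")[:3]:
        m=d["mask"]; print(n,round(d["confidence"],2),m.sum(),im[m].mean(0).round(),*rect("top",m,z))
o=robot.observe(); R=Ro.from_rotvec(o["tcp_rot"]).as_matrix(); print(R); i=viewer.camera_info("wrist"); R2=np.array(i["R"]); print(-R2.T@np.array(i["t"])-o["tcp_pos"],R2,i["camera_matrix"])
# ik of arc check
H=np.array([650.6,-78.5])
for a in np.arange(.3,1.7,.3):
    p=H+200*np.array([-np.cos(a),np.sin(a)])
    for k in(0,np.pi): 
        q=kin.ik([*p,75],down(np.pi/2-a-.04+k)); print(a,k,q)
for p,yaw in(([620,280,17],0),([420,245,13],0),([586,-75,25],0),([495,-73,21],0)):
  for k in(0,np.pi): print(p,k,kin.ik(p,down(yaw+k)))
E
```

```text
tray 0.81 8527 [130. 124. 106.] [511.482 -72.366] 3.10059 [172.1287078857422, 334.7017822265625]
pull_mid 0.74 396 [115. 111. 106.] [743.887 232.811] 1.3213087 [31.114835739135742, 142.70123291015625]
pull_mid 0.65 353 [51. 45. 43.] [613.452 270.301] 1.6775907 [28.936704635620117, 139.233154296875]
doorknob_mid 0.96 890 [65. 59. 56.] [417.323 245.427] 1.8291154 [47.92425537109375, 119.85701751708984]
doorknob_mid 0.62 1024 [ 47. 116. 104.] [279.333 214.836] 2.9408035 [53.77454376220703, 121.15878295898438]
keeper 0.64 708 [63. 59. 57.] [543.662 -38.524] 2.780089 [21.71992301940918, 251.20960998535156]
[[ 0.938  0.347 -0.   ]
 [ 0.347 -0.938 -0.   ]
 [-0.     0.    -1.   ]]
[ 67.113  25.539 171.321] [[ 0.347 -0.938 -0.   ]
 [-0.905 -0.335  0.261]
 [-0.245 -0.09  -0.965]] [[298.209   0.    258.059]
 [  0.    298.209 195.176]
 [  0.      0.      1.   ]]
0.3 0 [ 0.549  0.474 -0.69   2.126  0.472  0.695  0.773]
0.3 3.141592653589793 [ 0.236  0.393 -0.312  2.145  0.201  0.631 -2.127]
0.6 0 [ 0.433  0.517 -0.697  2.065  0.497  0.729  0.35 ]
0.6 3.141592653589793 [ 0.081  0.423 -0.263  2.086
[... 350 characters left out ...]
.491  0.905 -0.585]
1.5 3.141592653589793 [ 0.534  1.14  -1.337  1.651  1.146  1.325  2.16 ]
[620, 280, 17] 0 [-0.014  0.883 -0.698  1.598  0.677  0.916 -0.958]
[620, 280, 17] 3.141592653589793 [ 0.26   1.281 -1.342  1.58   1.276  1.349  1.889]
[420, 245, 13] 0 [-0.029  0.651 -0.701  2.086  0.7    0.652 -1.21 ]
[420, 245, 13] 3.141592653589793 [ 0.351  1.126 -1.337  2.067  1.263  1.172  1.541]
[586, -75, 25] 0 [ 0.476  0.701 -0.541  1.839  0.512  0.744 -0.347]
[586, -75, 25] 3.141592653589793 [-0.768  1.164  1.331  1.92  -1.249  1.223 -2.096]
[495, -73, 21] 0 [ 0.471  0.581 -0.48   2.062  0.464  0.603 -0.33 ]
[495, -73, 21] 3.141592653589793 [-0.838  1.085  1.333  2.139 -1.255  1.13  -1.97 ]
```

```bash
cat >> m.py <<'E'
yawT=-0.041; O=np.array([541.4,-73.6])
def T(x,y): c,s=np.cos(yawT),np.sin(yawT); return O+[c*x-s*y,s*x+c*y]
def knob(a,r=200): return T(110-r*np.cos(a),r*np.sin(a))
def krot(a): return down(np.pi/2-a+yawT)
E
python3 - <<'E'
from m import *
np.set_printoptions(precision=3,suppress=True)
t=viewer.read_camera("top")
robot.movep([*knob(.32),190],krot(.32))
im=viewer.read_camera("wrist")
for n in("keeper_knob","keeper_hinge","pull_bay","plate_bay","detent","tray"):
    for d in viewer.pinpoint(n,"wrist")[:2]: print(n,round(d["confidence"],2),w("wrist",d["at"]))
for d in viewer.silhouettes("keeper","wrist")[:1]: print(rect("wrist",d["mask"],65))
o=robot.observe(); print(knob(.32),o["tcp_pos"],o["t"],o["contact_force"])
cv2.imwrite("pics/c1.png",np.hstack([cv2.resize(t[70:320,80:270,::-1],(304,400),interpolation=2),cv2.resize(im[:,:,::-1],(490,400))]))
E
```

```text
keeper_knob 0.97 [460.226 -13.822  94.583]
keeper_knob 0.21 [416.577 246.611  20.301]
keeper_hinge 0.92 [647.906 -80.884  68.965]
pull_bay 0.67 [583.299 -74.988  10.616]
plate_bay 0.67 [492.758 -73.621   7.797]
detent 0.77 [404.031 -57.273  63.32 ]
tray 0.9 [534.207 -74.8    -3.81 ]
(array([501.159, -24.454]), np.float32(2.7796102), [26.89923667907715, 167.60304260253906])
[464.199  -7.467] [464.22   -7.592 189.988] 4.2083 [ 0.186  0.347 -0.193]
```

View pics/c1.png

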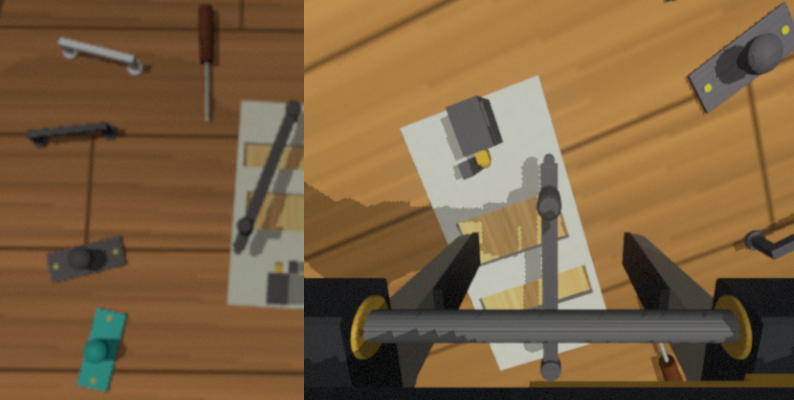

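The crop confirms the choice: dark handle at (72,132) and dark plate at (86,258), with the white and turquoise ones separate. In the wrist view the keeper knob at (549,202) is centred between the fingers. I'll grip it and swing it out.

```bash
cat >> m.py <<'E'
def arc(a0,a1,z=75,feed=120,n=None):
    n=n or max(1,int(np.ceil(abs(a1-a0)/.2)))
    for a in np.linspace(a0,a1,n+1)[1:]:
        robot.servo_line([*knob(a),z],feed=feed,rotation=krot(a))
E
python3 - <<'E'
from m import *
np.set_printoptions(precision=2,suppress=True)
robot.servo_line([*knob(.32),75])
print(robot.observe()["contact_force"])
grip(0.0,12); o=robot.observe(); print(o["grip_width"]*92,o["contact_force"])
arc(.32,1.55); o=robot.observe(); print(o["grip_width"]*92,o["contact_force"],o["t"],o["joints"])
grip(0.75); robot.servo_line([*knob(1.55),190],feed=200)
im=viewer.read_camera("top")
for d in viewer.pinpoint("keeper_knob","top")[:2]: print(d["confidence"],w("top",d["at"]),knob(1.55))
for d in viewer.silhouettes("keeper","top")[:2]: print(rect("top",d["mask"],65),np.pi+yawT)
# next: hover over handle, look
robot.movep([613,270,180],down(1.6776-np.pi/2))
im=viewer.read_camera("wrist")
for d in viewer.pinpoint("pull_mid","wrist")[:2]: print(d["confidence"],w("wrist",d["at"]))
for d in viewer.silhouettes("pull_mid","wrist")[:2]: m=d["mask"];print(im[m].mean(0),rect("wrist",m,36))
cv2.imwrite("pics/h1.png",im[:,:,::-1]); print(robot.observe()["t"])
E
```

```text
[ 0.11  1.17 -0.56]
23.620111848085372 [-0.91 -0.17 -0.65]
23.512670214098 [ 0.84 -5.54  2.47] 9.25 [ 0.02  0.69 -0.36  1.64  0.3   0.88 -0.48]
(array([650.55,  -3.05]), np.float32(1.5487965), [26.70446014404297, 174.2711181640625]) 3.100592653589793
0.7 [620.12 276.93  24.28]
0.7 [754.03 239.97  24.14]
[111.72 101.72  96.62] (array([619.22, 277.17]), np.float32(1.6913413), [22.418668746948242, 134.62396240234375])
[184.98 185.99 179.7 ] (array([749.26, 251.3 ]), np.float32(1.3501629), [35.78257369995117, 110.80704498291016])
11.7417
```

View pics/h1.png

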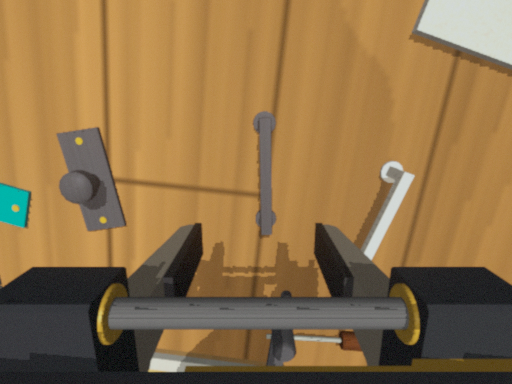

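The bar is out at about 1.55 rad. The wrist view shows the dark handle from (263,122) to (266,235), between the fingers and clear of the white one at (390,210). I'll measure the bays now that they're uncovered, pick the handle and carry it over the tray.

```bash
cat > s4.py <<'E'
from m import *
np.set_printoptions(precision=2,suppress=True)
t=viewer.read_camera("top")
hsv=cv2.cvtColor(t,cv2.COLOR_RGB2HSV)
m=np.zeros((384,512),np.uint8)
poly=np.array([proj("top",[*T(x,y),18]) for x,y in((-100,-82),(95,-82),(95,82),(-100,82))],np.int32)
cv2.fillPoly(m,[poly],1); m&=(hsv[:,:,1]>75).astype(np.uint8)
n,l,st,_=cv2.connectedComponentsWithStats(m)
for i in range(1,n):
    if st[i,4]>150: 
        for z in (8,18): print(st[i,4],z,rect("top",l==i,z))
print("exp",T(45,0),T(-45,0))
g=[619.5,277.2]; r=down(1.688-np.pi/2)
grip(.6); robot.servo_line([*g,18]); print(robot.observe()["contact_force"])
grip(0,25); o=robot.observe(); print(o["grip_width"]*92,o["contact_force"])
robot.servo_line([*g,150],feed=200); o=robot.observe(); print(o["grip_width"]*92,o["contact_force"])
robot.movep([*T(45,0),150],down(yawT)); print(robot.observe()["contact_force"])
im=viewer.read_camera("wrist")
for n in("pull_mid","pull_bay","plate_bay"):
    for d in viewer.pinpoint(n,"wrist")[:2]: print(n,d["confidence"],w("wrist",d["at"]))
for d in viewer.silhouettes("pull_mid","wrist")[:1]: print(rect("wrist",d["mask"],168))
side=viewer.read_camera("side")
cv2.imwrite("pics/h2.png",np.hstack([cv2.resize(im[:,:,::-1],(400,300)),cv2.resize(side[100:300,150:410,::-1],(400,300))]));o=robot.observe(); print(o["t"],o["tcp_pos"],o["joints"])
E
python3 s4.py
```

```text
821 8 (array([586.65, -76.33]), np.float32(1.5210791), [38.97895050048828, 149.27902221679688])
821 18 (array([584.24, -76.06]), np.float32(1.5210786), [38.551544189453125, 147.6420135498047])
1163 8 (array([496.45, -73.18]), np.float32(1.5175166), [60.04867935180664, 131.35479736328125])
1163 18 (array([495.02, -72.95]), np.float32(1.5175167), [59.39018249511719, 129.91429138183594])
exp [586.36 -75.44] [496.44 -71.76]
[-0.74 -0.22 -0.35]
11.843938388762314 [-0.12  0.12  1.04]
11.852650265590684 [-0.97  0.02 -3.39]
[-0.58  0.27 -2.25]
pull_mid 0.67 [585.43 -72.39 153.38]
pull_bay 0.93 [586.16 -74.78  10.61]
plate_bay 0.85 [488.94 -71.33  11.74]
(array([585.26, -53.39]), np.float32(1.5134155), [20.825288772583008, 100.09222412109375])
16.5917 [586.56 -74.48 149.96] [ 0.38  0.48 -0.4   1.79  0.23  0.92 -0.16]
```

View pics/h2.png

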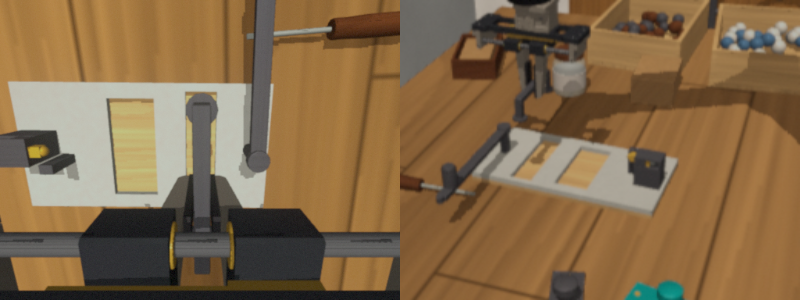

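```bash
sed -i 's/^yawT=.*/yawT=-0.046; O=np.array([541.5,-74.3])/' m.py
cat > s5.py <<'E'
from m import *
np.set_printoptions(precision=2,suppress=True)
viewer.read_camera("wrist"); o=robot.observe(); R=Ro.from_rotvec(o["tcp_rot"]).as_matrix()
m=viewer.silhouettes("pull_mid","wrist")[0]["mask"]; v,u=np.nonzero(m); u0=u[v==v.min()].mean()
e=ray("wrist",(u0,v.min()),135); c=(R.T@(e-o["tcp_pos"]))[0]-70
print("offset along tool x",c,(R.T@(e-o["tcp_pos"]))[1],(u0,v.min()),e)
c=float(np.clip(c,-4,4))*.6
b=T(45,0); tx=R[:2,0]; p=b-c*tx; print(b,p)
robot.servo_line([*p,150],rotation=down(yawT))
robot.servo_line([*p,45],feed=150); print(robot.observe()["contact_force"])
for z in(32,29,27.5,26.5,26):
    robot.servo_line([*p,z],feed=25); f=robot.observe()["contact_force"]; print(z,f)
    if f[2]>3: break
robot.hold(.2); grip(.35); robot.hold(.2); o=robot.observe(); print(o["contact_force"],o["tcp_pos"],o["t"])
robot.servo_line([*p,150],feed=200)
viewer.read_camera("top")
for d in viewer.pinpoint("pull_mid","top")[:3]: print(d["confidence"],w("top",d["at"]))
for d in viewer.silhouettes("keeper","top")[:1]: print(rect("top",d["mask"],65))
robot.movep([418,245,170],down(1.829-np.pi/2))
im=viewer.read_camera("wrist")
for d in viewer.pinpoint("doorknob_mid","wrist")[:2]: print(d["confidence"],w("wrist",d["at"]))
for d in viewer.silhouettes("doorknob_mid","wrist")[:2]: m=d["mask"];print(im[m].mean(0),rect("wrist",m,6))
side=viewer.read_camera("side")
for d in viewer.pinpoint("pull_mid","side")[:3]: print("side",d["confidence"],w("side",d["at"]))
cv2.imwrite("pics/h3.png",np.hstack([cv2.resize(im[:,:,::-1],(400,300)),cv2.resize(side[100:300,150:410,::-1],(400,300))]));o=robot.observe(); print(o["t"],o["tcp_pos"])
E
python3 s5.py
```

```text
offset along tool x -0.032554367277640495 -2.3625239140646457 (np.float64(257.0), np.int64(120)) [586.93  -4.75 135.  ]
[586.45 -76.37] [586.45 -76.35]
[-0.42 -0.21 -2.62]
32 [-0.05  0.96 -2.28]
29 [-0.    0.52 -1.97]
27.5 [-0.19 -0.5  -3.25]
26.5 [-0.34  0.16 -3.18]
26 [-0.06  0.17 -2.84]
[ 1.   -0.44  0.17] [586.43 -76.34  25.99] 20.3583
0.91 [756.47 236.59  19.57]
0.73 [493.52 -71.96  11.29]
(array([659.24,  62.22]), np.float32(1.5432912), [34.33329772949219, 196.6940460205078])
0.81 [278.62 214.68  20.94]
0.57 [415.06 250.27  20.84]
[ 21.57 169.79 156.77] (array([276.49, 210.4 ]), np.float32(2.9371874), [59.832977294921875, 122.16930389404297])
[110.24 102.44  97.69] (array([415.42, 247.12]), np.float32(1.828666), [49.29148483276367, 120.20770263671875])
side 0.73 [649.64 -79.37  63.02]
side 0.66 [588.14 -73.15  32.75]
side 0.62 [754.59 244.73  21.27]
22.8833 [418.59 244.26 169.85]
```

View pics/h3.png

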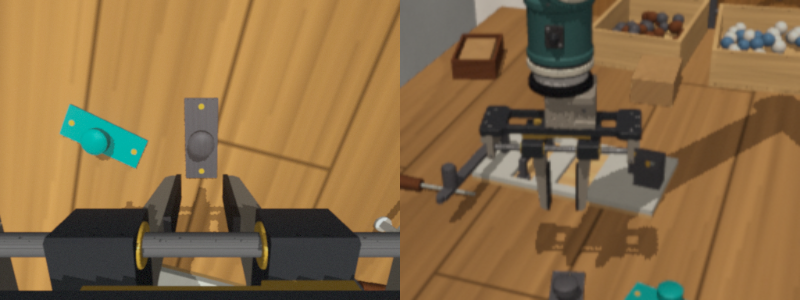

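In the side view the handle stands in its bay at (523,165). In the wrist view the dark plate with its knob at (200,145) is centred between the fingers, and the turquoise one at (98,140) is clear of them. I'll pick the plate next.

```bash
cat > s6.py <<'E'
from m import *
np.set_printoptions(precision=2,suppress=True)
g=[416.8,246.8]; yaw=1.8287-np.pi/2
grip(.65); robot.servo_line([*g,60],rotation=down(yaw)); robot.servo_line([*g,14],feed=80); print(robot.observe()["contact_force"])
grip(0,35); o=robot.observe(); print(o["grip_width"]*92,o["contact_force"])
robot.servo_line([*g,150],feed=180); o=robot.observe(); print(o["grip_width"]*92,o["contact_force"])
robot.movep([*T(-45,0),150],down(yawT))
im=viewer.read_camera("wrist"); o=robot.observe(); R=Ro.from_rotvec(o["tcp_rot"]).as_matrix()
for d in viewer.pinpoint("doorknob_mid","wrist")[:2]: print("knob in tool (z exp -8)",d["confidence"],R.T@(w("wrist",d["at"])-o["tcp_pos"]))
for d in viewer.silhouettes("doorknob_mid","wrist")[:2]:
    m=d["mask"]; v,u=np.nonzero(m)
    e=ray("wrist",(u[v==v.min()].mean(),v.min()),150-14+6); print("x off",(R.T@(e-o["tcp_pos"]))[0]-60, rect("wrist",m,142),"want",np.pi/2+yawT)
im2=viewer.read_camera("top")
for d in viewer.silhouettes("pull_mid","top")[:3]: print(d["confidence"],rect("top",d["mask"],40),im2[d["mask"]].mean(0))
cv2.imwrite("pics/k1.png",np.hstack([cv2.resize(im[:,:,::-1],(400,300)),cv2.resize(im2[100:250,160:360,::-1],(400,300))]));o=robot.observe(); print(o["t"],o["tcp_pos"],o["contact_force"])
E
python3 s6.py
```

```text
[-0.09 -0.41  0.54]
34.48852358862822 [1.27 0.14 2.92]
34.68118161882547 [ 0.09  0.05 -2.83]
knob in tool (z exp -8) 0.61 [ 0.37 -3.23 -7.03]
knob in tool (z exp -8) 0.3 [ -5.39  40.5  154.08]
0.85 (array([742.1 , 231.97]), np.float32(1.3274626), [29.986555099487305, 142.81956481933594]) [142.15 138.75 133.53]
27.975 [496.67 -71.01 150.04] [-0.11 -0.2  -3.19]
```

View pics/k1.png

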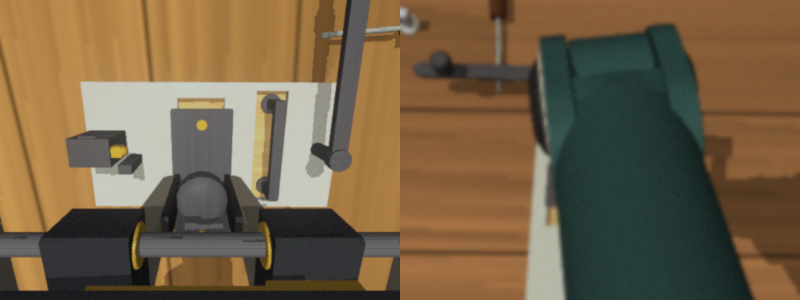

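The wrist view shows the handle standing in its bay (265–285, 100–195). The plate is held square, far edge at (201,109). I'll compute the in-hand offset from that edge, then place it.

```bash
cat > s7.py <<'E'
from m import *
np.set_printoptions(precision=2,suppress=True)
o=robot.observe(); R=Ro.from_rotvec(o["tcp_rot"]).as_matrix()
e=ray("wrist",(257.5,139.5),142); c=(R.T@(e-o["tcp_pos"]))[0]-60; print("x off",c)
c=float(np.clip(c,-5,5)); p=T(-45,0)-c*R[:2,0]; print(T(-45,0),p)
robot.servo_line([*p,150],rotation=down(yawT)); robot.servo_line([*p,40],feed=150)
for z in(28,25,23.5,22.5,22):
    robot.servo_line([*p,z],feed=25); f=robot.observe()["contact_force"]; print(z,f)
    if f[2]>3: break
robot.hold(.2); grip(.65); robot.hold(.3); o=robot.observe(); print(o["contact_force"],o["tcp_pos"],o["t"])
robot.servo_line([*p,150],feed=200)
im=viewer.read_camera("wrist")
for n in("pull_mid","doorknob_mid"):
    for d in viewer.pinpoint(n,"wrist")[:2]: print(n,d["confidence"],w("wrist",d["at"]))
print(T(45,0),T(-45,0))
robot.movep([*knob(1.552),190],krot(1.552))
im2=viewer.read_camera("top")
for n in("pull_mid","doorknob_mid"):
    for d in viewer.pinpoint(n,"top")[:3]: print(n,d["confidence"],w("top",d["at"]))
cv2.imwrite("pics/k2.png",np.hstack([cv2.resize(im[:,:,::-1],(400,300)),cv2.resize(im2[100:250,160:360,::-1],(400,300))])); print(robot.observe()["t"])
E
python3 s7.py
```

```text
x off -0.9408528338979067
[496.55 -72.23] [496.59 -71.29]
28 [ 0.44 -0.77 -3.42]
25 [ 0.05  0.39 -3.49]
23.5 [-0.58  0.6  -3.63]
22.5 [-0.21 -0.01 -3.81]
22 [-1.07 -0.46  2.74]
[ 0.35 -0.06  0.57] [496.63 -71.29  22.  ] 31.8
pull_mid 0.59 [584.92 -76.85  28.86]
doorknob_mid 0.56 [492.62 -68.34  29.48]
[586.45 -76.37] [496.55 -72.23]
pull_mid 0.61 [588.14 -75.79  29.77]
doorknob_mid 0.85 [497.96 -71.94  25.37]
doorknob_mid 0.57 [277.52 216.56  22.33]
33.8833
```

View pics/k2.png

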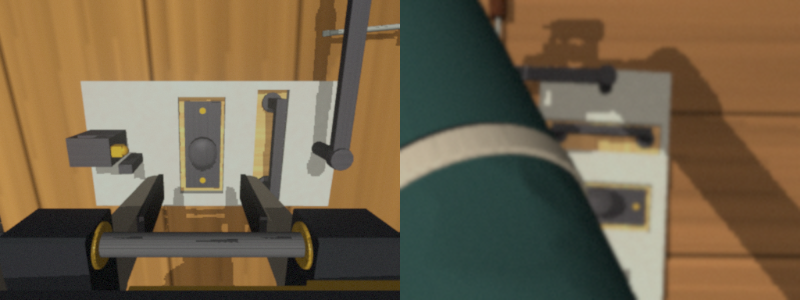

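Both samples sit in their bays: the plate around (202,145) and the handle at (270,140) in the wrist view. Heights of about 29 mm match the expected value. Now I'll swing the bar shut.

```bash
cat > s8.py <<'E'
from m import *
np.set_printoptions(precision=2,suppress=True)
robot.servo_line([*knob(1.552),75],rotation=krot(1.552)); print(robot.observe()["contact_force"])
grip(0,20); o=robot.observe(); print(o["grip_width"]*92,o["contact_force"])
arc(1.552,.12); print(robot.observe()["contact_force"])
for a in(.08,.06,.04,.02,0.0):
    arc(a+.02,a,feed=50,n=1); f=robot.observe()["contact_force"]; print(a,f)
    if np.linalg.norm(f[:2])>30: break
robot.hold(.2); print(robot.observe()["contact_force"])
grip(.6); robot.hold(.3); print(robot.observe()["contact_force"])
robot.servo_line([*robot.observe()["tcp_pos"][:2],200],feed=150)
im=viewer.read_camera("wrist")
for d in viewer.silhouettes("keeper","wrist")[:1]: print(rect("wrist",d["mask"],65))
robot.movep([350,-350,260],down(-.3))
im2=viewer.read_camera("top")
for d in viewer.silhouettes("keeper","top")[:1]: print(rect("top",d["mask"],65),np.pi+yawT)
for n in("pull_mid","doorknob_mid","keeper_knob"):
    for d in viewer.pinpoint(n,"top")[:3]: print(n,d["confidence"],w("top",d["at"]))
print(knob(0))
cv2.imwrite("pics/z.png",np.hstack([cv2.resize(im[:,:,::-1],(400,300)),cv2.resize(im2[100:250,160:360,::-1],(400,300))])); print(robot.observe()["t"])
E
python3 s8.py
```

```text
[0.51 0.6  0.39]
23.559804484784248 [0.05 0.05 1.19]
[-8.31  0.61 12.73]
0.08 [-8.03  1.07 12.7 ]
0.06 [-8.42  3.05 11.79]
0.04 [-8.3   2.34 12.2 ]
0.02 [-8.13 -2.76 13.16]
0.0 [-8.16  2.31 12.26]
[-8.92  2.08 12.05]
[ 0.55  0.24 -0.64]
(array([493.96, -71.56]), np.float32(3.094408), [26.564373016357422, 171.2785186767578])
(array([537.19, -74.24]), np.float32(3.0991318), [22.893911361694336, 250.5858154296875]) 3.0955926535897933
pull_mid 0.74 [758.54 235.7   17.47]
pull_mid 0.58 [585.14 -78.23  27.78]
doorknob_mid 0.89 [500.69 -73.29  28.65]
doorknob_mid 0.74 [280.75 217.99  22.33]
keeper_knob 0.65 [455.   -66.56  88.56]
[451.6  -70.16]
43.9583
```

View pics/z.png

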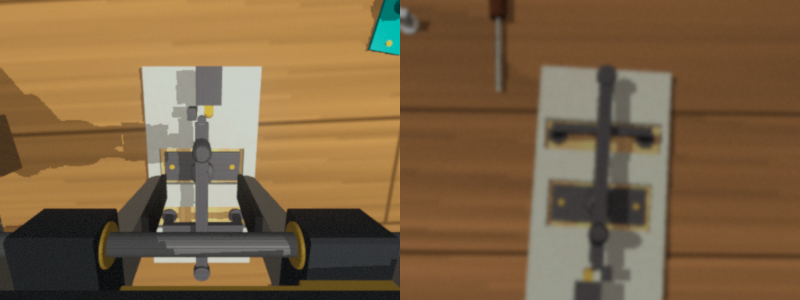

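The top view shows the bar along the tray at (603,150), over both seated samples. Its direction is 3.094–3.099 against 3.096 for shut. The tangential force also flipped sign at 0.02 rad, which is the snap.

```bash
python3 -c "
from cell import robot
print(robot.job_done())"
```

```text
the job is handed in; nothing more can be done
None
```

The job is handed in at about 44 s of the 72 s: the bow handle and door knob plate stand in their bays, the keeper bar reads as shut to within about 0.004 rad and is let go, and the jar, carton and screwdriver were not touched; the handover returned no verdict.

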